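Close the knife chest's hasp and secure it with its pin

ROBOT

A 6-joint arm with a two-finger parallel gripper is mounted at the origin on a cart in front of the work surface, level with it; the furniture and walls round the work are solid. World frame = base frame: x ahead of the robot, y to its left, z up, the work surface at z = 0. Lengths are in m, angles in rad, forces in N, time in s.
With the tool pointing down it reaches from about 0.35 to 0.775 m from the base axis. Payload 7.3 kg.
Tool frame: the origin (TCP) lies between the finger pads; the fingertips stand 17 mm ahead of it and the grasp point (between the pads) lies 2 mm behind it; z points along the fingers, y is the direction in which the jaws open and shut (so a half turn about z gives the same grasp; the last joint's range is limited). The gripper opens to 92 mm and grips with 3 to 60 N. Pads are 19 mm wide; open, the fingers measure 130 mm over their backs; the gripper's body (75 mm by 190 mm) begins 47 mm behind the grasp point.
Start: joints at [-1.458, 0.342, 1.524, -0, 1.275, -0.146], TCP at [0.134, -0.508, 0.244] pointing down, gripper open.
Joint ranges: [-2.53, 2.53], [-0.77, 2.02], [0.04, 2.7], [-1, 4.14], [0.28, 2.66], [-3.11, 3.11]. Speed limits (rad/s): [2.57, 2.57, 3.14, 3.14, 3.14, 3.14].

INTERFACE

Orientations are given as [roll, pitch, yaw] about the fixed x, y, z axes, in that order (R = Rz(yaw) Ry(pitch) Rx(roll)).
In Python, from cell import sensors, vision, hand_in gives the robot as it stands.
- The arm moves only by the tool step_arm, never from a script. Its argument "series" is a list of rows, each a list of 5 numbers: the opening, from 0 (shut) to 1 (fully open), then the shift along the world's x, y, z each as a share of 25 mm, from -1 to 1, then the turn about the world's z as a share of 0.08 rad, from -1 to 1. A call has 1 to 12 rows; each row shifts and turns the commanded pose from where the row before left it; what a row does not reach is not made up. A row lasts 1/10 s, in which the tool goes at most 50 mm and 8.59 degrees, less where a joint would pass 70% of its speed; a pose out of reach is approached as far as the arm can. A call with a number of a shift or a turn outside -1 to 1 is refused whole. A call with a gripper value outside its range is refused whole. The fingers move at their own pace and stop on an object; "squeeze" is the grip in N (left out, the last holds). Time passes only in rows, so rows that do not move let the fingers close. It gives the time, the measured TCP pose, the force and the opening at its end, in the units of the state.
- sensors.observe(): the state, without advancing time (a new reading comes with each control period).
- vision.read_camera(name): name is "scene" or "top"; returns a dict with "pixels" (400x640x3 uint8, blue, green, red), "range_z" (400x640 float32, m along the optical axis (not along the pixel's ray), 0 where there is no reading), "camera_matrix" (3x3 intrinsics, pixels), "k1" (the pictures are not rectified: a ray, as slopes to the right and down, at radius r is drawn at 1 + k1 r^2 times it, then the intrinsics apply), "pose" (4x4, takes a point from camera to world coordinates). Camera axes: x right, y down, z forward; pixel columns grow to the right and rows downward; lengths in m; the calibration is good to about 2 mm. A picture is of the moment at which its call begins.
- hand_in(): hands the job in, once; it reports no verdict.
The state is a dict: "time": time; "qpos": joint angles; "qvel": joint speeds; "joint_efforts": joint torques, N m; "tool_pos": TCP position; "tool_rot": TCP orientation; "contact_force": force on the tool from outside, world axes, zero at the start; "torque": the same for the moment, N m; "opening": finger opening in m.
Only numpy, scipy, OpenCV 4.12 (cv2) and the standard library are available. Lean on these libraries where they do the work, as an engineer would, in place of code of your own. Each camera call takes 0.05 s, during which the arm holds its last target.

TASK

Secure the metal knife chest for transport: swing its hasp over from the lid and push it down until it lies flat on the chest's front with the brass keeper sticking out through its slot, then take the red-handled flat pin from its rest and drop it, blade down, through the eye of the keeper until its flange sits fully on the keeper, and let go. The keeper has sideways play, so you will have to look or feel for its eye. Do not shift or tip the spice jar, salt shaker, sauce pot and steel cup.

Things in the scene. Friction and masses are not known exactly. Their poses are not given: they have to be found in the camera images.
- chest: Aluminium chest with steel lid, shut and fixed, 150 (x) x 240 (y) x 100 (z) mm. Origin: centre of its underside. x points from its front (x = -75 mm) to its back, y to its left as seen from the robot, z up; hasp and keeper are in the middle of the front (y = 0). A dark carrying handle stands 19 mm out from either side.
- hasp (a joint): Angle of the hasp about its level hinge, rad: 0 = closed, hanging flat along the chest's front; pi/2 = sticking out level to the front; pi = straight up; over pi = leaning back over the lid, where it starts (3.5 to 4.2). It stays where it is left: friction 0.08 N m, no spring, stops at 0 and 4.5.
- hasp_hinge (a point): Middle of the hasp's hinge axis, which runs along the chest's y, at chest (-80, 0, 98) mm; barrel radius 4 mm. Axes as the chest's. The closed strap's outer face lies 9 mm before the chest's front; a round thumb rib across it, 24 mm from the axis, stands 3 mm proud of that and is the place to push it home, well above the keeper.
- hasp_end (a point): Middle of the free end of the hasp, a steel strap 68 mm wide (chest y), 4 mm thick, reaching 76 mm from the hinge axis. Solid to 40 mm from the axis; from 40 to 64 mm it has a slot 50 mm wide; the last 12 mm are a solid bar. Axes turn with the strap: z from the end towards the hinge.
- keeper_mid (a point): At chest (-107, 0, 56) mm, axes as the chest's: where the top centre of the keeper's eye would be with the keeper in the middle of its play. The real keeper stands up to 9 mm to either side (chest y), held by 15 N friction; where is not measured: see or feel it. It is a level brass plate 24 mm wide, 6 mm thick, to 42 mm from the front; eye 10 (x) x 14 (y) mm, upright, right through.
- pin: Flat pin, about 60 g, blade down in its rest (flange underside 40 mm above the table, axes as the rest's). Origin: centre of the flange's underside; z up. Blade below: 5 (x) x 10 (y) mm, 36 mm long, last 5 mm 4 x 8. Flange 16 x 24 x 4 mm; red handle 18 (x) x 14 (y) mm from z = 4 to 38 mm. To enter the eye its x, y must lie along the chest's, either way round.
- pin_rest: Grey block 50 (x) x 70 (y) x 40 (z) mm, fixed to the table, with a loose upright slot 9 x 14 mm in its middle for the pin. Origin: centre of its underside.
- spice_jar: Upright glass spice jar with red cap, 45 mm across, 108 mm tall. Origin: centre of its underside. Bystander.
- salt_shaker: Upright glass salt shaker with grey metal cap, 44 mm across, 90 mm tall. Origin: centre of its underside. Bystander.
- sauce_pot: Lidded portion pot with red sauce, 53 mm across, 36 mm tall. Origin: centre of its underside. Bystander.
- steel_cup: Small open steel cup, 68 mm across, 42 mm tall. Origin: centre of its underside. Bystander.

How it is judged:
On the way, in this order (a step that is already met when the one before it is completed fails the run):
1. the hasp is swung over and lies flat on the chest's front (value of joint hasp below 0.1 rad), for 0.2 s.
2. the pin is through the keeper's eye with its flange on the keeper, let go, the hasp still closed (z of pin in the frame of keeper_mid between -0.004 and 0.004 m and x of pin in the frame of keeper_mid between -0.007 and 0.007 m and y of pin in the frame of keeper_mid between -0.015 and 0.015 m and angle between pin's own z axis and vertical below 0.2 rad and value of joint hasp below 0.1 rad and contact force between the fingers and pin below 0.05 N), for 0.2 s.
At the end, for the whole second after the job is handed in: The hasp is closed (joint under 0.1 rad); the pin hangs upright (tilt under 0.2 rad) through the keeper's eye, its flange underside within 4 mm of the keeper's top, within 7 mm of keeper_mid along the chest's x and 15 mm along its y; it is released and at rest (all of step 2 and linear speed of pin below 0.02 m/s); the robot touches nothing.
It fails at once if the spice jar is moved more than 30 mm or tipped (distance of spice_jar from where it was at the start of the episode above 0.03 m or angle between spice_jar's own z axis and vertical above 0.4 rad).
It fails at once if the salt shaker is moved more than 30 mm or tipped (distance of salt_shaker from where it was at the start of the episode above 0.03 m or angle between salt_shaker's own z axis and vertical above 0.4 rad).
It fails at once if the sauce pot is moved more than 30 mm or tipped (distance of sauce_pot from where it was at the start of the episode above 0.03 m or angle between sauce_pot's own z axis and vertical above 0.4 rad).
It fails at once if the steel cup is moved more than 30 mm or tipped (distance of steel_cup from where it was at the start of the episode above 0.03 m or angle between steel_cup's own z axis and vertical above 0.4 rad).
It also fails if it takes over 64 s, if anything falls off the work surface, if the arm or the gripper's body presses on something with over 40 N, if the wrist force passes 120 N, or if a joint passes its speed limit or range.

## Working session

There is one attempt and no reset: what is moved stays moved. The work goes in short steps, Python scripts to look and compute and a tool call to move; the robot and the scene stay as the last step left them, time stands still between calls to the robot, and variables do not carry over. Pictures are saved under pics/ and viewed, and the job is handed in when it is done.

Besides the shell and the picture viewer there is one more tool, called in YAML: its name, and indented under it one key for each argument. step_arm: Moves the arm, as the interface text tells. Its arguments: {"type":"object","properties":{"series":{"type":"array","items":{"type":"array","items":{"type":"number","minimum":-1,"maximum":1}}},"squeeze":{"type":"number"}},"required":["series"]}

```bash
ls; mkdir -p pics
cat > h.py <<'E'
import numpy as np, cv2, pickle
from cell import sensors, vision, hand_in
def grab(n):
    d=vision.read_camera(n); pickle.dump(d,open(f'{n}.pkl','wb')); return d
def load(n): return pickle.load(open(f'{n}.pkl','rb'))
def cloud(d):
    K=d['camera_matrix'];k1=d['k1'];Z=d['range_z'];h,w=Z.shape
    u,v=np.meshgrid(np.arange(w),np.arange(h))
    p=np.stack([u,v],-1).reshape(-1,1,2).astype(np.float64)
    q=cv2.undistortPoints(p,K,np.array([k1,0,0,0.])).reshape(h,w,2)
    P=np.stack([q[...,0]*Z,q[...,1]*Z,Z],-1)
    T=d['pose']; W=P@T[:3,:3].T+T[:3,3]; W[Z==0]=np.nan
    return W
def proj(d,X):
    T=np.linalg.inv(d['pose']);X=np.atleast_2d(X)
    P=X@T[:3,:3].T+T[:3,3]
    return cv2.projectPoints(P,np.zeros(3),np.zeros(3),d['camera_matrix'],np.array([d['k1'],0,0,0.]))[0].reshape(-1,2)
E
python3 - <<'E'
from h import *
print(sensors.observe())
for n in('scene','top'):
    d=grab(n); cv2.imwrite(f'pics/{n}0.png',d['pixels']); print(n,d['k1'],d['camera_matrix'],d['pose'])
E
```

```text
pics
{'time': 0.0, 'qpos': array([-1.45800000e+00,  3.42749885e-01,  1.52500951e+00, -5.47465677e-06,
        1.27541134e+00, -1.46022005e-01]), 'qvel': array([ 6.49229765e-05, -1.13184581e-03, -1.61632898e-03, -6.97714653e-04,
        5.52077809e-04,  1.08795288e-03]), 'joint_efforts': array([-1.96921355e-03, -4.31250679e+01, -2.44222748e+01,  7.15678465e-02,
        5.58438292e-02, -1.33903059e-04]), 'tool_pos': array([ 0.13433306, -0.50712824,  0.24303347]), 'tool_rot': array([-3.14003060e+00, -2.24437338e-04,  2.58819751e-01]), 'contact_force': array([-0.22188718,  0.3809363 ,  0.06733245]), 'torque': array([0.00522466, 0.00468619, 0.03910148]), 'opening': 0.09174518574447962}
scene -0.05105036370288735 [[378.92964243   0.         317.36428163]
 [  0.         378.92964243 197.15450718]
 [  0.           0.           1.        ]] [[-0.60159793 -0.43154894  0.6721945  -0.35602665]
 [-0.79872442  0.3364842  -0.49881628  0.6684911 ]
 [-0.01091919 -0.83698501 -0.54711687  0.81820982]
 [ 0.          0.          0.          1.        ]]
top -0.08772474639550865 [[378.99762011   0.         319.20991138]
 [  0.         378.99762011 201.01437872]
 [  0.           0.           1.        ]] [[ 0.01839702 -0.99687621  0.07680742  0.45604417]
 [-0.99974215 -0.01936378 -0.01186103  0.02019631]
 [ 0.01331126 -0.07656941 -0.99697539  1.28545211]
 [ 0.          0.          0.          1.        ]]
```

View pics/scene0.png

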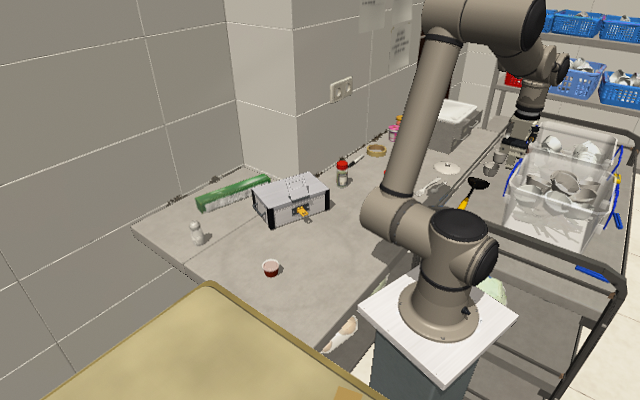

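View pics/top0.png

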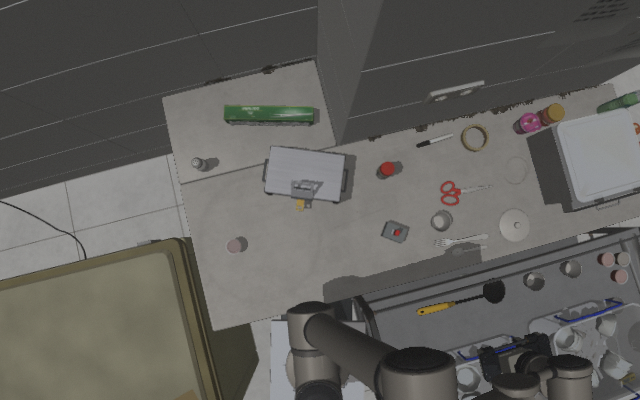

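The scene view shows the chest at about (290,200) with the brass keeper at (303,212). In the top view the chest is at (305,173), hasp at (307,188), keeper (301,204), pin rest (395,231), cup (441,220), jar (388,170), pot (235,245) and shaker (200,163).

Run:
```python
from h import *
d=load('top'); W=cloud(d); im=d['pixels']
for n,(u,v) in dict(chest=(300,165),hasp=(307,188),keep=(301,204),rest=(386,231),pin=(397,232),table=(350,230),cup=(441,220),jar=(388,170),pot=(235,245),salt=(200,163)).items(): print(n,W[v,u].round(4))
m=(W[...,2]>0.09)&(W[...,2]<0.108); m2=np.zeros_like(m); m2[135:215,250:360]=1
pts=W[m&m2][:,:2].astype(np.float32); print(len(pts),cv2.minAreaRect(pts), np.median(W[m&m2][:,2]))
m=(W[...,2]>0.034)&(W[...,2]<0.046); m2=np.zeros_like(m); m2[215:247,375:415]=1
pts=W[m&m2][:,:2].astype(np.float32); print(len(pts),cv2.minAreaRect(pts))
m=(W[...,2]>0.06)&m2; print(W[m].mean(0),m.sum(),W[m][:,2].max())
c1=cv2.resize(im[140:220,250:350],None,fx=8,fy=7,interpolation=cv2.INTER_CUBIC);cv2.imwrite('pics/c1.png',c1)
c2=cv2.resize(im[205:255,370:460],None,fx=8,fy=8,interpolation=cv2.INTER_CUBIC);cv2.imwrite('pics/c2.png',c2)
d=load('scene'); im=d['pixels']
cv2.imwrite('pics/c3.png',cv2.resize(im[165:235,240:340],None,fx=8,fy=8,interpolation=cv2.INTER_CUBIC))
```

```text
chest [0.6609 0.0691 0.0967]
hasp [0.588  0.0453 0.0974]
keep [0.54   0.0646 0.0548]
rest [ 0.4572 -0.2174  0.0353]
pin [ 0.4545 -0.245   0.0767]
table [ 0.4586 -0.1007  0.0056]
cup [ 0.4978 -0.4151 -0.001 ]
jar [ 0.6494 -0.2093  0.1063]
pot [0.4019 0.2798 0.034 ]
salt [0.6641 0.3924 0.0835]
3416 ((0.6636316180229187, 0.041121967136859894), (0.26071327924728394, 0.22971782088279724), 83.30152893066406) 0.1001089949713917
277 ((0.4540647268295288, -0.24448902904987335), (0.07043381035327911, 0.05002633482217789), 69.7936019897461)
[ 0.45459019 -0.24259729  0.07449607] 30 0.08115302144027203
```

View pics/c1.png

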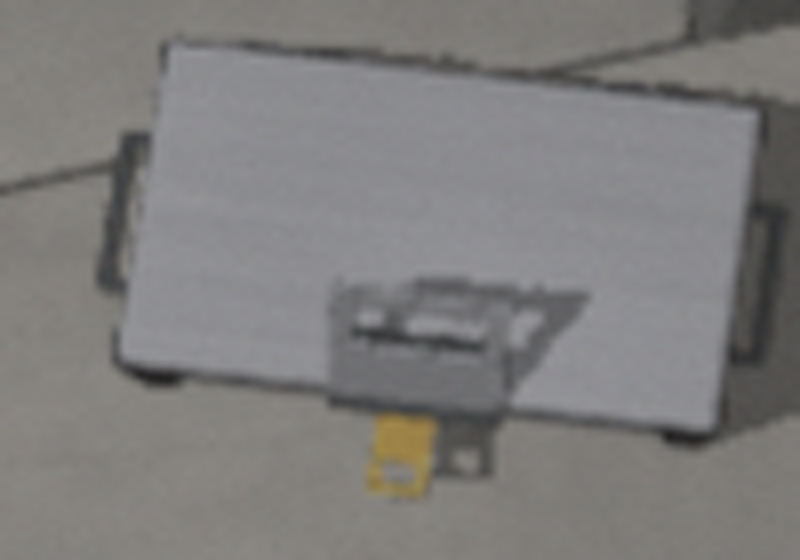

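View pics/c2.png

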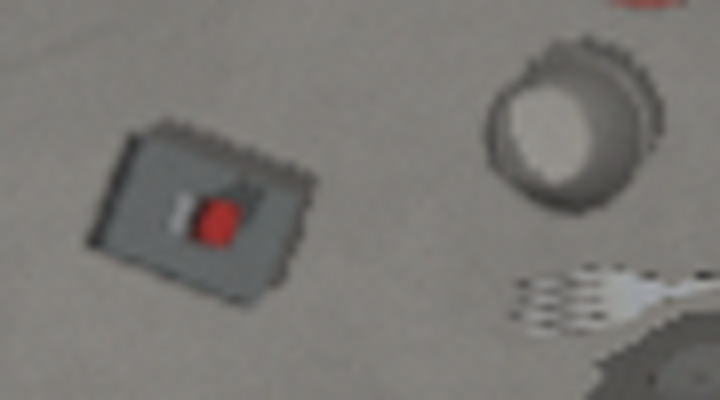

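View pics/c3.png

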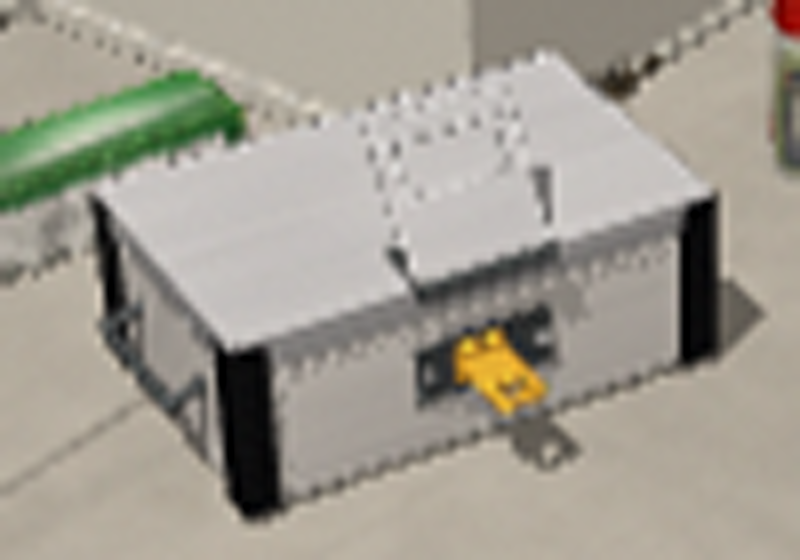

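```bash
cat >> h.py <<'E'
def ray(d,uv,z):
    uv=np.asarray(uv,float).reshape(-1,1,2)
    q=cv2.undistortPoints(uv,d['camera_matrix'],np.array([d['k1'],0,0,0.])).reshape(-1,2)
    R=d['pose'][:3,:3];t=d['pose'][:3,3]
    v=np.c_[q,np.ones(len(q))]@R.T
    s=(z-t[2])/v[:,2]
    return t+v*s[:,None]
E
python3 - <<'E'
from h import *
d=load('top');ds=load('scene')
c=np.array([(168,42),(762,105),(715,432),(118,360)],float)
uv=(c+.5)/[8,7]-.5+[250,140]
P=ray(d,uv,.1)[:,:2]; print(P.round(4))
for i in range(4): print(np.linalg.norm(P[i]-P[(i+1)%4]))
# model: TL=(75,120) TR=(75,-120) BR(-75,-120) BL(-75,120)
M=np.array([(75,120),(75,-120),(-75,-120),(-75,120)])/1000
def fit(M,P):
    a=(M-M.mean(0));b=P-P.mean(0)
    yaw=np.arctan2((a[:,0]*b[:,1]-a[:,1]*b[:,0]).sum(),(a*b).sum())
    return yaw,P.mean(0)
yt,ct=fit(M,P);print('top',yt,ct)
# scene: c3 corners offset 240,165 scale 8
c=np.array([(550,52),(712,190),(232,348),(95,197)],float)
uv=(c+.5)/8-.5+[240,165]
P=ray(ds,uv,.1)[:,:2];print(P.round(4))
for i in range(4): print(np.linalg.norm(P[i]-P[(i+1)%4]))
M2=np.array([(75,-120),(-75,-120),(-75,120),(75,120)])/1000
ys,cs=fit(M2,P);print('scene',ys,cs)
# keeper eye: top c1 tip corners left (368,488) right(428,495)
def loc(p,y,c): 
    R=np.array([[np.cos(y),-np.sin(y)],[np.sin(y),np.cos(y)]]); return (p-c)@R
uv=(np.array([(366,490),(428,497),(378,415),(436,418),(398,472)],float)+.5)/[8,7]-.5+[250,140]
print('keeper top',(loc(ray(d,uv,.056)[:,:2],yt,ct)*1000).round(1))
uv=(np.array([(508,413),(548,388),(516,385)],float)+.5)/8-.5+[240,165]
print('keeper scene',(loc(ray(ds,uv,.056)[:,:2],ys,cs)*1000).round(1))
# rest
c=np.array([(137,133),(313,178),(262,303),(95,245)],float)
W=cloud(d); im=d['pixels'].astype(int)
m=(W[...,2]>0.055); m2=np.zeros_like(m); m2[215:247,375:415]=1
red=(im[...,2]>im[...,1]+60)&(m2>0)
print('red',red.sum(),W[red].mean(0),W[red].max(0), ray(d,[np.argwhere(red)[:,::-1].mean(0)],.07))
ims=ds['pixels']
uv=proj(ds,[0.454,-0.2445,.06]);print(uv)
E
```

```text
[[ 0.7211  0.1639]
 [ 0.6968 -0.0725]
 [ 0.5477 -0.0559]
 [ 0.5756  0.1792]]
0.23766084348958785
0.15004567519429646
0.23674442489042508
0.1462815994033052
top -0.10943357192301024 [0.63530558 0.05370846]
[[ 0.6956 -0.0698]
 [ 0.548  -0.0529]
 [ 0.5733  0.1818]
 [ 0.7141  0.1693]]
0.14853693443034152
0.23606529981488408
0.14138729703742012
0.23982192798710975
scene -0.09481445105806702 [0.63273958 0.05706839]
keeper top [[-116.4   16.3]
 [-116.4   -9.1]
 [ -81.2   16.1]
 [ -79.5   -7.5]
 [-106.4    4.5]]
keeper scene [[-119.2   15.4]
 [-112.5   -8.4]
 [-103.2    2.2]]
red 21 [ 0.45376187 -0.2451697   0.07475831] [ 0.46096176 -0.23848733  0.08115302] [[ 0.45374982 -0.24620084  0.07      ]]
[[384.27022247 191.22784224]]
```

Run:
```python
from h import *
d=load('top'); W=cloud(d)
y=-0.105;c=np.array([.6345,.055]);R=np.array([[np.cos(y),-np.sin(y)],[np.sin(y),np.cos(y)]])
for n,s in(('top',(slice(172,202,2),slice(288,320,2))),('scene',None)):
    d=load(n);W=cloud(d)
    L=(W[...,:2]-c)@R; m=(abs(L[...,1])<.04)&(L[...,0]>-.1)&(L[...,0]<.06)&(W[...,2]>.112)&(W[...,2]<.2)
    q=np.c_[L[m],W[m][:,2]]*1000
    print(n,len(q)); print(q[np.argsort(q[:,0])][::max(1,len(q)//30)].round(0).tolist())
    # lid height
    m=(abs(L[...,1])<.1)&(abs(L[...,1])>.05)&(abs(L[...,0])<.06); print(np.nanmedian(W[m][:,2]))
```

```text
top 232
[[-73.0, 16.0, 113.0], [-71.0, -27.0, 112.0], [-70.0, 13.0, 114.0], [-69.0, 29.0, 118.0], [-68.0, 26.0, 114.0], [-67.0, -8.0, 117.0], [-66.0, 7.0, 120.0], [-65.0, 1.0, 116.0], [-64.0, -8.0, 122.0], [-63.0, 8.0, 124.0], [-62.0, 23.0, 125.0], [-62.0, -30.0, 122.0], [-61.0, 32.0, 128.0], [-60.0, 26.0, 127.0], [-59.0, -32.0, 133.0], [-58.0, -17.0, 133.0], [-57.0, 26.0, 132.0], [-57.0, 24.0, 129.0], [-56.0, 29.0, 140.0], [-54.0, -32.0, 141.0], [-51.0, -31.0, 143.0], [-48.0, -28.0, 140.0], [-44.0, 27.0, 151.0], [-43.0, 0.0, 146.0], [-43.0, 12.0, 154.0], [-42.0, -21.0, 156.0], [-41.0, 21.0, 158.0], [-41.0, -33.0, 157.0], [-39.0, -21.0, 161.0], [-39.0, -3.0, 161.0], [-38.0, -9.0, 159.0], [-37.0, 6.0, 160.0], [-36.0, 1.0, 159.0], [-34.0, 16.0, 157.0]]
0.10011812812503473
scene 226
[[-76.0, -27.0, 115.0], [-70.0, 36.0, 117.0], [-69.0, 24.0, 112.0], [-67.0, 15.0, 116.0], [-67.0, -9.0, 120.0], [-66.0, 30.0, 117.0], [-65.0, 22.0, 121.0], [-64.0, 13.0, 118.0], [-63.0, 1.0, 118.0], [-62.0, -27.0, 120.0], [-62.0, -31.0, 119.0], [-61.0, 8.0, 131.0], [-61.0, -28.0, 127.0], [-60.0, -33.0, 125.0], [-59.0, -9.0, 128.0], [-58.0, -22.0, 132.0], [-57.0, -23.0, 139.0], [-56.0, -11.0, 130.0], [-55.0, 28.0, 130.0], [-53.0, -29.0, 135.0], [-51.0, -30.0, 138.0], [-47.0, -24.0, 142.0], [-45.0, -26.0, 144.0], [-43.0, -34.0, 141.0], [-43.0, 28.0, 152.0], [-42.0, -32.0, 153.0], [-41.0, 15.0, 159.0], [-40.0, -9.0, 155.0], [-39.0, 6.0, 151.0], [-38.0, 32.0, 159.0], [-37.0, -7.0, 158.0], [-35.0, -16.0, 159.0], [-34.0, -5.0, 157.0]]
0.09986714168716093
```

The hasp end is measured at chest-local x≈-36 mm, z≈160 mm, which makes the hasp angle about 3.75. I'll travel high, with the fingers shut, to a point behind its end.

step_arm:
  series:
    - [0, 0.86, 0.98, 0, -0.2]
    - [0, 0.86, 0.98, 0, -0.2]
    - [0, 0.86, 0.98, 0, -0.2]
    - [0, 0.86, 0.98, 0, -0.2]
    - [0, 0.86, 0.98, 0, -0.2]
    - [0, 0.86, 0.98, 0, -0.2]
    - [0, 0.86, 0.98, 0, -0.2]
    - [0, 0.86, 0.98, 0, -0.2]
    - [0, 0.86, 0.98, 0, -0.2]
    - [0, 0.86, 0.98, 0, -0.2]
    - [0, 0.86, 0.98, 0, -0.2]
    - [0, 0.86, 0.98, 0, -0.2]
  squeeze: 10

```text
time: 1.3
tool_pos: [0.393, -0.2123, 0.2435]
tool_rot: [-3.141, 0.0, 0.066]
contact_force: [0.4, -0.3, 0.3]
opening: 0.002
```

step_arm:
  series:
    - [0, 0.86, 0.98, 0, -0.2]
    - [0, 0.86, 0.98, 0, -0.2]
    - [0, 0.86, 0.98, 0, -0.2]
    - [0, 0.86, 0.98, 0, -0.2]
    - [0, 0.86, 0.98, 0, -0.2]
    - [0, 0.86, 0.98, 0, -0.2]
    - [0, 0.86, 0.98, 0, -0.2]
    - [0, 0.86, 0.98, 0, -0.2]
    - [0, 0.86, 0.98, 0, -0.2]
    - [0, 0.86, 0.98, 0, -0.2]
    - [0, 0, 0, 0, 0]
    - [0, 0, 0, 0, 0]

```text
time: 2.5
tool_pos: [0.607, 0.0318, 0.2428]
tool_rot: [3.141, 0.002, -0.092]
contact_force: [-0.0, -0.1, 0.5]
opening: 0.0008
```

step_arm:
  series:
    - [0, 0.9, 0.95, 0, -0.16]
    - [0, 0, 0, 0, 0]
    - [0, 0, 0, -0.9, 0]
    - [0, 0, 0, -0.9, 0]
    - [0, 0, 0, -0.9, 0]
    - [0, 0, 0, -0.9, 0]
    - [0, 0, 0, -0.2, 0]
    - [0, 0, 0, 0, 0]

```text
time: 3.3
tool_pos: [0.6291, 0.0543, 0.1484]
tool_rot: [3.141, 0.002, -0.107]
contact_force: [0.3, 0.5, 0.3]
opening: 0.0003
```

Run:
```python
from h import *
print(sensors.observe()['tool_pos'],sensors.observe()['contact_force'])
for n,b in(('top',(120,230,240,370)),('scene',(100,240,230,360))):
    d=grab(n); cv2.imwrite(f'pics/{n}1.png',cv2.resize(d['pixels'][b[0]:b[1],b[2]:b[3]],None,fx=4,fy=4,interpolation=cv2.INTER_CUBIC))
```

```text
[0.62908552 0.05425489 0.14841041] [0.2791958  0.5491718  0.28622675]
```

View pics/scene1.png

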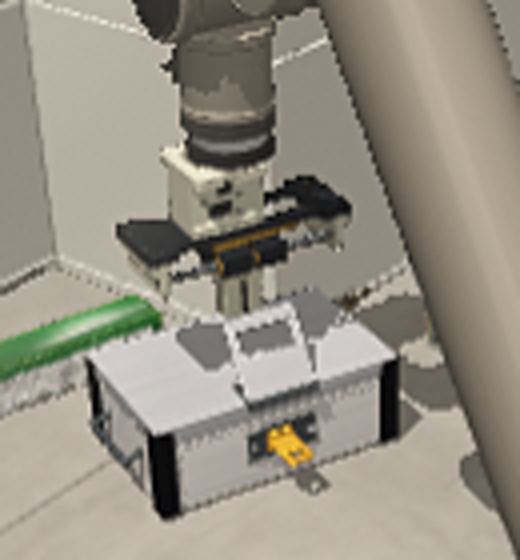

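The fingers stand behind the leaning strap, at about (240,290) in the crop. I'll push toward the front.

step_arm:
  series:
    - [0, -0.5, 0.05, 0, 0]
    - [0, -0.5, 0.05, 0, 0]
    - [0, -0.5, 0.05, 0, 0]
    - [0, -0.5, 0.05, 0, 0]
    - [0, -0.5, 0.05, 0, 0]

```text
time: 3.9
tool_pos: [0.5683, 0.0613, 0.1509]
tool_rot: [-3.141, -0.005, -0.106]
contact_force: [2.3, -1.1, 1.6]
opening: 0.0002
```

step_arm:
  series:
    - [0, -0.5, 0.05, 0, 0]
    - [0, -0.5, 0.05, 0, 0]
    - [0, -0.5, 0.05, 0, 0]
    - [0, 0, 0, 0, 0]

```text
time: 4.3
tool_pos: [0.5297, 0.0652, 0.1504]
tool_rot: [3.142, -0.002, -0.106]
contact_force: [0.8, 0.4, -0.0]
opening: -0.0002
```

Run:
```python
from h import *
print(sensors.observe()['tool_pos'],sensors.observe()['contact_force'])
for n,b in(('top',(120,230,240,370)),('scene',(100,240,230,360))):
    d=grab(n); cv2.imwrite(f'pics/{n}2.png',cv2.resize(d['pixels'][b[0]:b[1],b[2]:b[3]],None,fx=4,fy=4,interpolation=cv2.INTER_CUBIC))
```

```text
[0.52965611 0.06521425 0.15037487] [ 0.77887453  0.39299501 -0.0082206 ]
```

View pics/scene2.png

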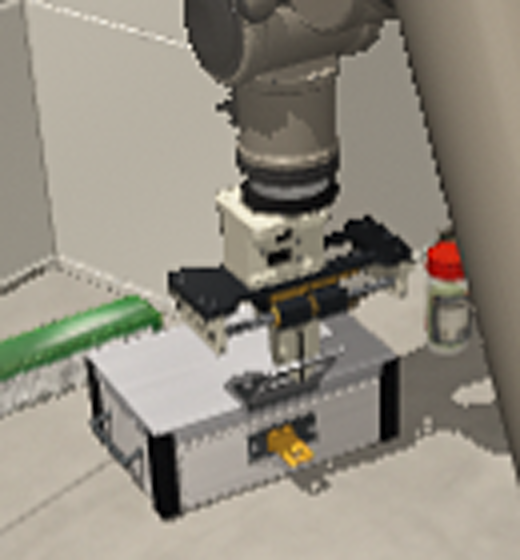

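The strap now leans forward under the fingers. The tips may be partly in its slot, so I'll lift out, step back 5 mm and press down nearer the hinge.

step_arm:
  series:
    - [0, 0, 0, 0.8, 0]
    - [0, 0, 0, 0.8, 0]
    - [0, 0.2, -0.02, 0, 0]
    - [0, 0, 0, -0.6, 0]
    - [0, 0, 0, -0.6, 0]
    - [0, 0, 0, -0.6, 0]
    - [0, 0, 0, -0.4, 0]
    - [0, 0, 0, -0.4, 0]

```text
time: 5.2
tool_pos: [0.5346, 0.0647, 0.1231]
tool_rot: [3.141, 0.002, -0.106]
contact_force: [-4.1, 0.2, 6.3]
opening: 0.0005
```

Run:
```python
from h import *
print(sensors.observe()['tool_pos'],sensors.observe()['contact_force'])
for n,b in(('top',(120,230,240,370)),('scene',(100,240,230,360))):
    d=grab(n); cv2.imwrite(f'pics/{n}3.png',cv2.resize(d['pixels'][b[0]:b[1],b[2]:b[3]],None,fx=4,fy=4,interpolation=cv2.INTER_CUBIC))
```

```text
[0.53461971 0.06469295 0.12310122] [-4.10420023  0.18866372  6.29527002]
```

View pics/scene3.png

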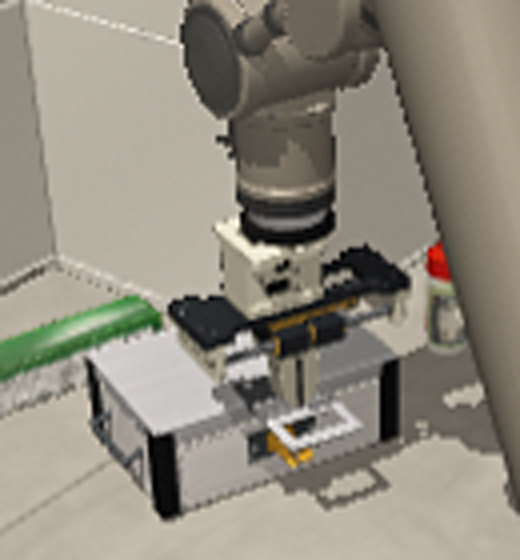

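step_arm:
  series:
    - [0, 0, 0, 0.25, 0]
    - [0, -0.4, 0.04, 0, 0]
    - [0, -0.4, 0.04, 0, 0]
    - [0, 0, 0, -0.5, 0]
    - [0, 0, 0, -0.5, 0]
    - [0, 0.17, -0.02, -0.3, 0]
    - [0, 0.23, -0.025, -0.25, 0]
    - [0, 0, 0, 0, 0]

```text
time: 6.1
tool_pos: [0.5247, 0.0656, 0.0905]
tool_rot: [3.141, 0.002, -0.106]
contact_force: [-0.9, 0.6, 0.3]
opening: 0.0004
```

Run:
```python
from h import *
print(sensors.observe()['tool_pos'],sensors.observe()['contact_force'])
for n,b in(('top',(120,230,240,370)),('scene',(100,240,230,360))):
    d=grab(n); cv2.imwrite(f'pics/{n}4.png',cv2.resize(d['pixels'][b[0]:b[1],b[2]:b[3]],None,fx=4,fy=4,interpolation=cv2.INTER_CUBIC))
```

```text
[0.52471124 0.06559451 0.09046313] [-0.87131691  0.61724683  0.31470585]
```

View pics/scene4.png

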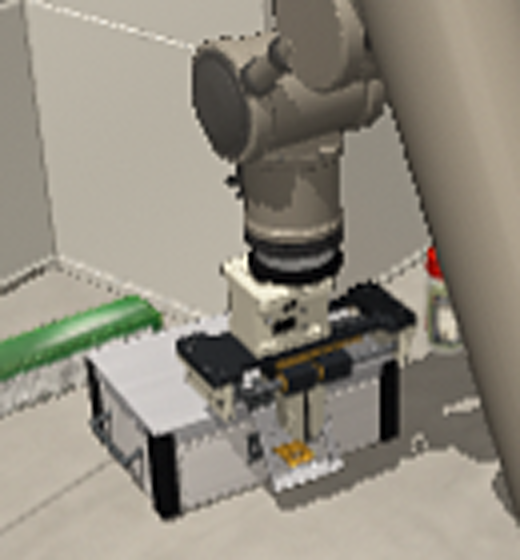

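The strap hangs at about 30–40° with the slot over the keeper at (295,452). I'll finish closing against the rib.

step_arm:
  series:
    - [0, 0.15, -0.015, -0.1, 0]
    - [0, 0.15, -0.015, -0.1, 0]
    - [0, 0.12, -0.012, -0.05, 0]
    - [0, 0.12, -0.012, 0, 0]
    - [0, 0, 0, 0, 0]

```text
time: 6.7
tool_pos: [0.5373, 0.0642, 0.0843]
tool_rot: [3.141, 0.004, -0.106]
contact_force: [-5.3, -0.0, -0.7]
opening: 0.0001
```

step_arm:
  series:
    - [0, 0.1, -0.01, 0, 0]
    - [0, 0.1, -0.01, 0, 0]
    - [0, 0, 0, 0, 0]
    - [0, 0, 0, 0, 0]

```text
time: 7.1
tool_pos: [0.5379, 0.0642, 0.0841]
tool_rot: [3.141, 0.013, -0.106]
contact_force: [-21.1, 0.2, 10.1]
opening: 0.001
```

Firm stop at 21 N. Backing off and lifting, then looking.

step_arm:
  series:
    - [0, -0.4, 0.04, 0, 0]
    - [0, -0.8, 0.08, 0, 0]
    - [0, -0.8, 0, 0.4, 0]
    - [0, 0, -0.9, 0.9, 0]
    - [0, 0, -0.9, 0.9, 0]
    - [0, 0, -0.9, 0.9, 0]
    - [0, 0, -0.9, 0.9, 0]
    - [0, 0, -0.9, 0.9, 0]
    - [0, 0, -0.9, 0, 0]
    - [1, 0, -0.9, 0, 0]
    - [1, 0, -0.9, 0, 0]
    - [1, 0, 0, 0, 0]

```text
time: 8.3
tool_pos: [0.4947, -0.116, 0.2082]
tool_rot: [3.14, -0.004, -0.109]
contact_force: [0.6, -0.4, 0.2]
opening: 0.0202
```

Run:
```python
from h import *
s=sensors.observe();print(s['time'],s['tool_pos'],s['tool_rot'])
for n,b in(('top',(140,220,250,350)),('scene',(165,235,240,340))):
    d=grab(n); cv2.imwrite(f'pics/{n}5.png',cv2.resize(d['pixels'][b[0]:b[1],b[2]:b[3]],None,fx=8,fy=7,interpolation=cv2.INTER_CUBIC))
    y=-0.105;c=np.array([.6345,.055]);R=np.array([[np.cos(y),-np.sin(y)],[np.sin(y),np.cos(y)]])
    W=cloud(d);im=d['pixels'].astype(int);L=(W[...,:2]-c)@R
    m=(im[...,2]-im[...,0]>60)&(abs(L[...,1])<.03)&(L[...,0]>-.13)&(L[...,0]<-.07)
    q=np.c_[L[m],W[m][:,2]]*1000;print(n,len(q),q.min(0).round(1),q.max(0).round(1),q.mean(0).round(1))
```

```text
8.3 [ 0.49466033 -0.11596247  0.20818882] [ 3.13980554 -0.00393766 -0.10873781]
top 38 [-113.4   -6.9   52.4] [-86.3  14.6  73.9] [-95.9   4.   56.6]
scene 63 [-117.2  -23.7   31.7] [-70.2  18.   62.2] [-94.8   4.6  53.5]
```

View pics/scene5.png

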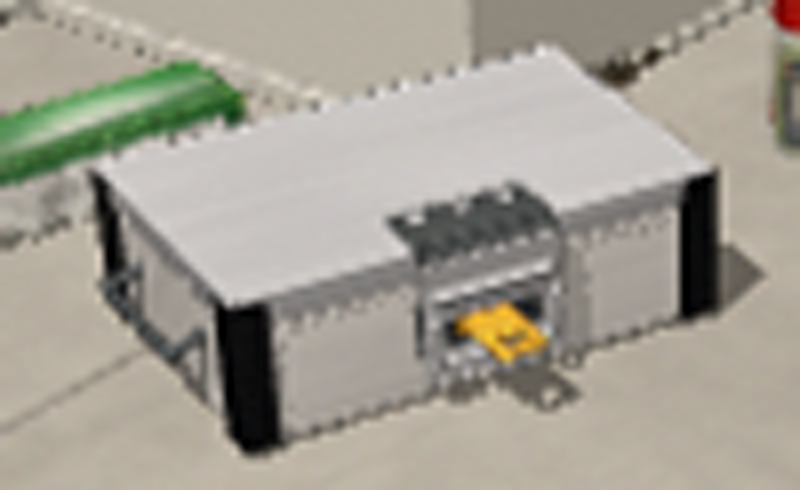

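View pics/top5.png

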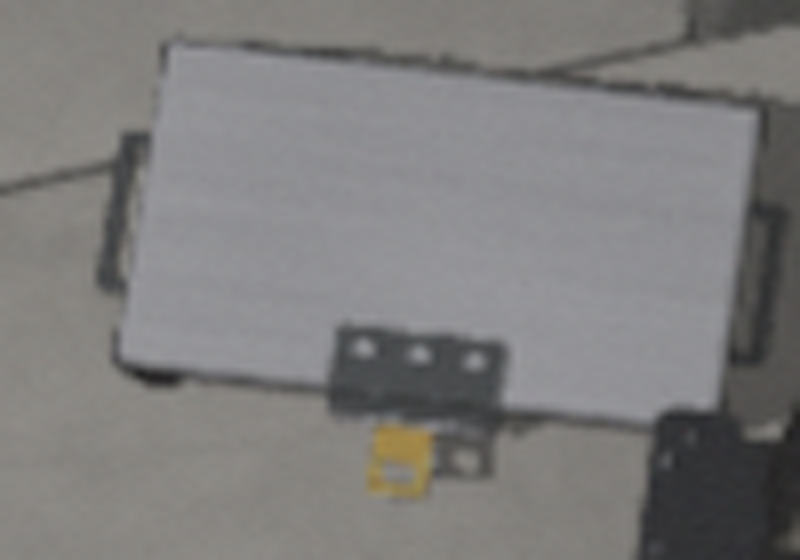

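The hasp is flat on the front with the keeper through its slot; in the top crop the eye is at (398,472). Next, the pin.

step_arm:
  series:
    - [0.6, -0.27, -0.86, -0.2, -0.5]
    - [0.6, -0.27, -0.86, -0.2, -0.5]
    - [0.6, -0.27, -0.86, -0.2, -0.5]
    - [0.6, -0.27, -0.86, -0.2, -0.5]
    - [0.6, -0.27, -0.86, -0.2, -0.5]
    - [0.6, -0.27, -0.86, -0.2, -0.5]
    - [0.6, 0, 0, 0, 0]
    - [0.6, 0, 0, 0, 0]

```text
time: 9.2
tool_pos: [0.4533, -0.2416, 0.1776]
tool_rot: [-3.141, -0.0, -0.346]
contact_force: [1.6, 1.4, 0.3]
opening: 0.0551
```

Run:
```python
from h import *
s=sensors.observe();print(s['time'],s['tool_pos'],s['tool_rot'],s['opening'])
d=grab('scene');uv=proj(d,[.454,-.2445,.06])[0].astype(int);print(uv)
cv2.imwrite('pics/s6.png',cv2.resize(d['pixels'][uv[1]-60:uv[1]+30,uv[0]-50:uv[0]+50],None,fx=6,fy=6,interpolation=cv2.INTER_CUBIC))
W=cloud(d);im=d['pixels'].astype(int)
m=(im[...,2]-im[...,1]>60)&(np.hypot(W[...,0]-.454,W[...,1]+.2445)<.04);print(m.sum(),W[m].mean(0) if m.any() else 0)
```

```text
9.2 [ 0.45330339 -0.24160105  0.17757853] [-3.14124220e+00 -4.26140680e-04 -3.45525218e-01] 0.05506128596861727
[384 191]
3 [ 0.41773028 -0.24606255  0.32802923]
```

View pics/s6.png

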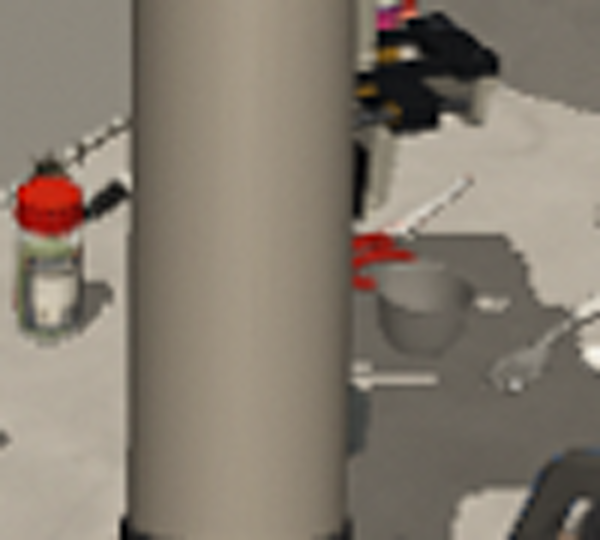

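The arm hides the pin from the scene camera, but the initial top measurement is consistent with the rest. Descending.

step_arm:
  series:
    - [0.6, 0.02, -0.16, -0.74, 0]
    - [0.6, 0, 0, -0.74, 0]
    - [0.6, 0, 0, -0.74, 0]
    - [0.6, 0, 0, -0.74, 0]
    - [0.6, 0, 0, -0.74, 0]
    - [0.6, 0, 0, -0.74, 0]
    - [0.6, 0, 0, 0, 0]

```text
time: 9.95
tool_pos: [0.4528, -0.2442, 0.0649]
tool_rot: [-3.14, 0.004, -0.344]
contact_force: [-0.9, 0.5, 0.7]
opening: 0.0552
```

step_arm:
  series:
    - [0, 0, 0, 0, 0]
    - [0, 0, 0, 0, 0]
    - [0, 0, 0, 0, 0]
    - [0, 0, 0, 0, 0]
    - [0, 0, 0, 0, 0]
    - [0, 0, 0, 0, 0]
  squeeze: 25

```text
time: 10.55
tool_pos: [0.4535, -0.2464, 0.0668]
tool_rot: [3.141, -0.001, -0.346]
contact_force: [0.3, 0.0, 1.9]
opening: 0.0137
```

Gripped (13.7 mm opening matches the 14 mm handle). Lifting and carrying over to the keeper.

step_arm:
  series:
    - [0, 0, 0, 0.4, 0]
    - [0, 0, 0, 0.8, 0]
    - [0, 0, 0, 1, 0]
    - [0, 0, 0, 1, 0]
    - [0, 0, 0, 1, 0]
    - [0, 0, 0.3, 0, 0]
    - [0, 0, 0, 0, 0]

```text
time: 11.25
tool_pos: [0.4532, -0.2379, 0.1718]
tool_rot: [-3.141, -0.0, -0.346]
contact_force: [-0.8, -0.2, -1.2]
opening: 0.0136
```

step_arm:
  series:
    - [0, 0.2, 0.9, 0, 0.2]
    - [0, 0.2, 0.9, 0, 0.2]
    - [0, 0.2, 0.9, 0, 0.2]
    - [0, 0.2, 0.9, 0, 0.2]
    - [0, 0.2, 0.9, 0, 0.2]
    - [0, 0.2, 0.9, 0, 0.2]
    - [0, 0.2, 0.9, 0, 0.2]
    - [0, 0.2, 0.9, 0, 0.2]
    - [0, 0.2, 0.9, 0, 0.2]
    - [0, 0.2, 0.9, 0, 0.2]
    - [0, 0, 0, 0, 0]
    - [0, 0, 0, 0, 0]

```text
time: 12.45
tool_pos: [0.5027, -0.0135, 0.1704]
tool_rot: [3.141, 0.002, -0.185]
contact_force: [-0.6, 0.1, -0.8]
opening: 0.0143
```

Run:
```python
from h import *
s=sensors.observe();print(s['time'],s['tool_pos'],s['tool_rot'],s['opening'],s['contact_force'])
for n in('top','scene'):
    d=grab(n);uv=proj(d,s['tool_pos'])[0].astype(int);print(n,uv)
    u0,v0=uv[0]-40,uv[1]-30
    cv2.imwrite(f'pics/{n}7.png',cv2.resize(d['pixels'][v0:v0+60,u0:u0+80],None,fx=8,fy=8,interpolation=cv2.INTER_CUBIC))
```

```text
12.45 [ 0.50269649 -0.01353385  0.17042729] [ 3.14112525e+00  2.29338447e-03 -1.84850096e-01] 0.014271799327384753 [-0.58374708  0.1193298  -0.79846318]
top [325 214]
scene [327 179]
```

View pics/scene7.png

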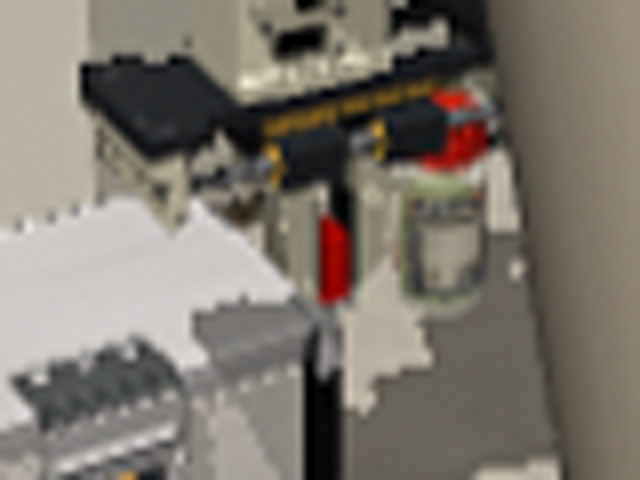

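View pics/top7.png

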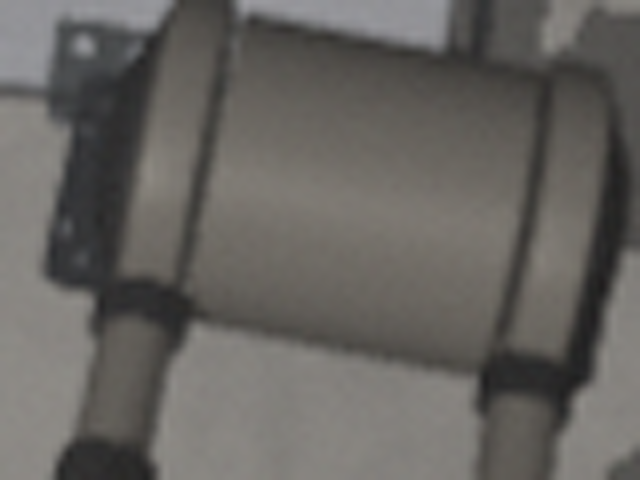

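The pin is held upright: red handle at (335,260), blade at (325,340) in the scene crop. Going above the eye.

step_arm:
  series:
    - [0, 0.26, 0.83, 0, 0.25]
    - [0, 0.26, 0.83, 0, 0.25]
    - [0, 0.26, 0.83, 0, 0.25]
    - [0, 0.26, 0.83, 0, 0.25]
    - [0, 0, 0, -0.8, 0]
    - [0, 0, 0, -0.8, 0]
    - [0, 0, 0, 0, 0]
    - [0, 0, 0, 0, 0]

```text
time: 13.35
tool_pos: [0.5293, 0.0685, 0.1315]
tool_rot: [3.141, 0.001, -0.107]
contact_force: [0.0, 0.2, 0.8]
opening: 0.014
```

```bash
cat > look.py <<'E'
from h import *
import sys
s=sensors.observe();print(s['time'],s['tool_pos'],s['tool_rot'],s['opening'],s['contact_force'])
k=sys.argv[1]
d=grab('scene');uv=proj(d,[.5285,.07,.075])[0].astype(int)
u0,v0=uv[0]-35,uv[1]-30
print(u0,v0)
cv2.imwrite(f'pics/scene{k}.png',cv2.resize(d['pixels'][v0:v0+55,u0:u0+70],None,fx=10,fy=10,interpolation=cv2.INTER_CUBIC))
E
python3 look.py 8
```

```text
13.35 [0.52933891 0.06848955 0.13154845] [ 3.14134521e+00  8.22079978e-04 -1.07152676e-01] 0.014000983456343275 [0.00982414 0.16609047 0.78606851]
268 178
```

View pics/scene8.png

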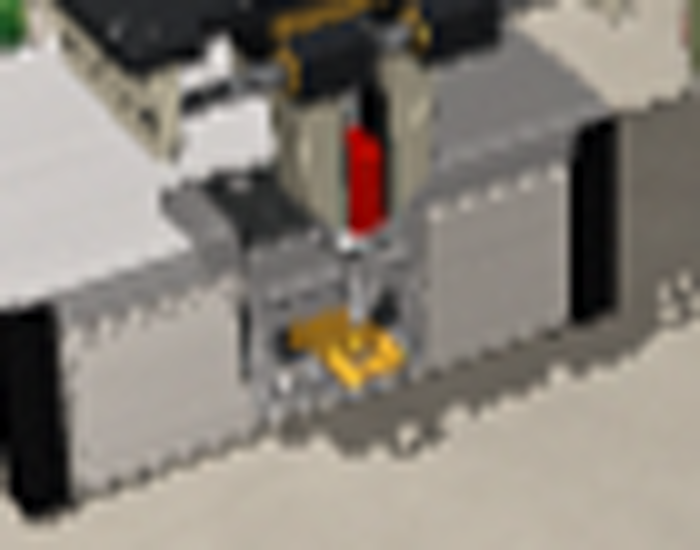

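Run:
```python
from h import *
d=load('scene')
y=-0.105;c=np.array([.6345,.055]);R=np.array([[np.cos(y),-np.sin(y)],[np.sin(y),np.cos(y)]])
def w(a,b,z): 
    return np.r_[c+R@np.array([a,b])/1000,z/1000]
def crop(X): return (((proj(d,X)-[268,178])+.5)*10-.5).round(0).tolist()
ky=3.8
for n,X in dict(eye=w(-107,ky,56),tipL=w(-117,ky+12,56),tipR=w(-117,ky-12,56),lidFR=w(-75,-120,100),lidFL=w(-75,120,100)).items(): print(n,X.round(4),crop(X))
t=[.5293,.0685]
for z in(.1425,.1085,.1045,.0685): print(z,crop([*t,z]))
e=[w(-107+a,ky+b,56) for a,b in((5,7),(5,-7),(-5,-7),(-5,7))];print('eye rect',crop(np.array(e)))
im=d['pixels'][178:233,268:338].copy()
big=cv2.resize(im,None,fx=10,fy=10,interpolation=cv2.INTER_CUBIC)
cv2.polylines(big,[np.int32(crop(np.array(e)))],True,(255,0,0))
cv2.polylines(big,[np.int32(crop(np.array([w(-75,ky+12,56),w(-117,ky+12,56),w(-117,ky-12,56),w(-75,ky-12,56)])))],False,(0,255,0))
cv2.polylines(big,[np.int32(crop(np.array([w(-75,120,100),w(-75,-120,100),w(75,-120,100)])))],False,(0,255,0))
b=[np.array([*t,z])+np.r_[R@np.array([0,q]),0] for z,q in((.1045,-.005),(.0685,-.005),(.0685,.005),(.1045,.005))]
cv2.polylines(big,[np.int32(crop(np.array(b)))],True,(255,0,255))
cv2.imwrite('pics/ov8.png',big)
```

```text
eye [0.5285 0.07   0.056 ] [[366.0, 355.0]]
tipL [0.5198 0.083  0.056 ] [[350.0, 380.0]]
tipR [0.5173 0.0591 0.056 ] [[410.0, 358.0]]
lidFR [ 0.5473 -0.0565  0.1   ] [[619.0, 105.0]]
lidFL [0.5725 0.1822 0.1   ] [[10.0, 307.0]]
0.1425 [[360.0, 141.0]]
0.1085 [[363.0, 226.0]]
0.1045 [[364.0, 236.0]]
0.0685 [[367.0, 323.0]]
eye rect [[341.0, 354.0], [376.0, 341.0], [391.0, 356.0], [355.0, 368.0]]
```

View pics/ov8.png

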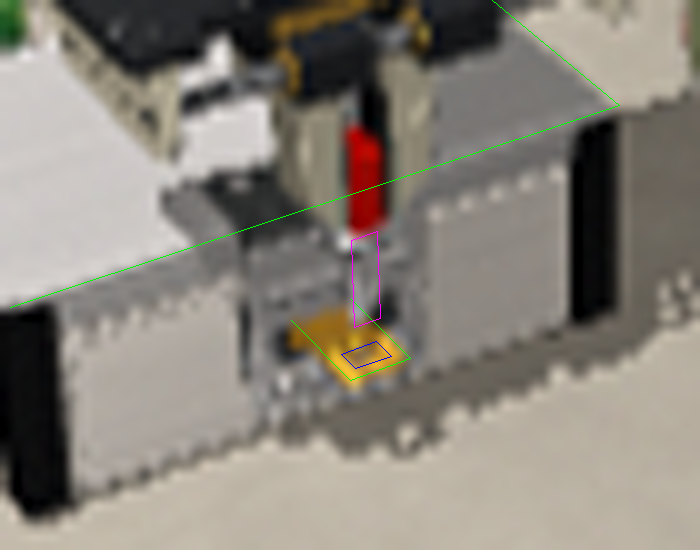

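The overlay matches the chest and keeper to about 1 mm. The blade (x≈360) sits about 4 crop pixels left of its model, so I'll shift 1.5 mm outward and lower gently, watching the force.

step_arm:
  series:
    - [0, -0.06, 0.01, 0, 0]
    - [0, 0, 0, -0.2, 0]
    - [0, 0, 0, -0.2, 0]
    - [0, 0, 0, -0.2, 0]
    - [0, 0, 0, -0.1, 0]
    - [0, 0, 0, -0.1, 0]
    - [0, 0, 0, 0, 0]

```text
time: 14.1
tool_pos: [0.5278, 0.0695, 0.1111]
tool_rot: [3.141, 0.001, -0.106]
contact_force: [-0.4, -0.0, -0.4]
opening: 0.0138
```

The tip is already about 8 mm below the keeper top with no force, so it's in the eye. Continuing.

step_arm:
  series:
    - [0, 0, 0, -0.2, 0]
    - [0, 0, 0, -0.2, 0]
    - [0, 0, 0, -0.2, 0]
    - [0, 0, 0, -0.2, 0]
    - [0, 0, 0, 0, 0]

```text
time: 14.6
tool_pos: [0.5278, 0.0695, 0.0907]
tool_rot: [3.141, 0.001, -0.106]
contact_force: [0.4, -0.6, -0.8]
opening: 0.0137
```

```bash
python3 look.py 9
```

```text
14.6 [0.52776248 0.06947372 0.09074205] [ 3.14141422e+00  6.57205734e-04 -1.06026791e-01] 0.013651465834986927 [ 0.40718827 -0.63793193 -0.78978873]
268 178
```

View pics/scene9.png

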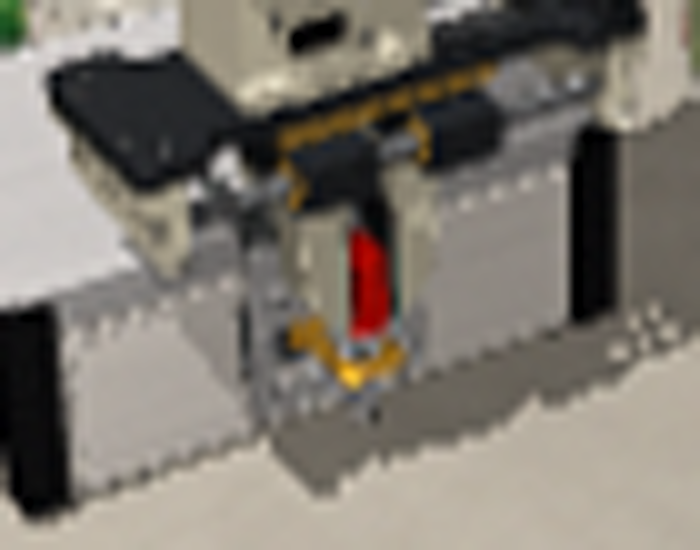

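The blade tip shows below the keeper at (372,412), so it is through the eye. I'll lower the last few mm until it seats.

step_arm:
  series:
    - [0, 0, 0, -0.12, 0]
    - [0, 0, 0, -0.08, 0]
    - [0, 0, 0, -0.08, 0]
    - [0, 0, 0, 0, 0]

```text
time: 15.05
tool_pos: [0.5278, 0.0695, 0.0842]
tool_rot: [3.141, 0.0, -0.106]
contact_force: [0.2, -0.4, -0.6]
opening: 0.0139
```

step_arm:
  series:
    - [0, 0, 0, -0.06, 0]
    - [0, 0, 0, -0.06, 0]
    - [0, 0, 0, 0, 0]

```text
time: 15.35
tool_pos: [0.528, 0.0695, 0.0825]
tool_rot: [3.142, -0.001, -0.106]
contact_force: [-3.2, -0.2, 8.4]
opening: 0.0137
```

Seated at 8 N. Releasing, then straight up.

step_arm:
  series:
    - [0.45, 0, 0, 0, 0]
    - [0.45, 0, 0, 0, 0]
    - [0.45, 0, 0, 0, 0]
    - [0.45, 0, 0, 0, 0]
    - [0.45, 0, 0, 0.3, 0]
    - [0.45, 0, 0, 0.8, 0]
    - [0.45, 0, 0, 0.9, 0]
    - [0.45, 0, 0, 0.9, 0]
    - [0.45, 0, 0, 0.9, 0]
    - [0.45, 0, 0, 0.9, 0]
    - [0.45, 0, -0.8, 0, 0]
    - [0.45, 0, -0.8, 0, 0]

```text
time: 16.55
tool_pos: [0.5282, 0.0294, 0.2005]
tool_rot: [3.142, -0.002, -0.105]
contact_force: [-0.3, -0.3, 0.1]
opening: 0.0412
```

step_arm:
  series:
    - [0.45, -0.3, -0.9, 0, 0]
    - [0.45, -0.3, -0.9, 0, 0]
    - [0.45, -0.3, -0.9, 0, 0]
    - [0.45, -0.3, -0.9, 0, 0]
    - [0.45, -0.3, -0.9, 0, 0]
    - [0.45, 0, -0.9, 0, 0]
    - [0.45, 0, 0, 0, 0]
    - [0.45, 0, 0, 0, 0]

```text
time: 17.35
tool_pos: [0.4903, -0.1055, 0.1993]
tool_rot: [-3.141, -0.0, -0.107]
contact_force: [-1.0, 0.0, -0.1]
opening: 0.0416
```

```bash
python3 look.py 10
python3 - <<'E'
from h import *
d=grab('top'); cv2.imwrite('pics/top10.png',cv2.resize(d['pixels'][140:220,250:350],None,fx=8,fy=7,interpolation=cv2.INTER_CUBIC))
y=-0.105;c=np.array([.6345,.055]);R=np.array([[np.cos(y),-np.sin(y)],[np.sin(y),np.cos(y)]])
for n in('top','scene'):
    d=load(n);W=cloud(d);im=d['pixels'].astype(int);L=(W[...,:2]-c)@R
    m=(im[...,2]-im[...,1]>90)&(abs(L[...,1])<.04)&(L[...,0]>-.14)&(L[...,0]<-.07)
    q=np.c_[L[m],W[m][:,2]]*1000;print(n,len(q),q.mean(0).round(1),q.max(0).round(1))
E
```

```text
17.35 [ 0.49033485 -0.10551274  0.19926695] [-3.14134830e+00 -1.62611299e-04 -1.07193536e-01] 0.04163411789372216 [-1.0140238   0.00449505 -0.14921995]
268 178
top 11 [-109.2    5.7   93.9] [-104.5    9.6   97.7]
scene 43 [-111.6    6.6   83. ] [-83.4  12.8  96.2]
```

View pics/scene10.png

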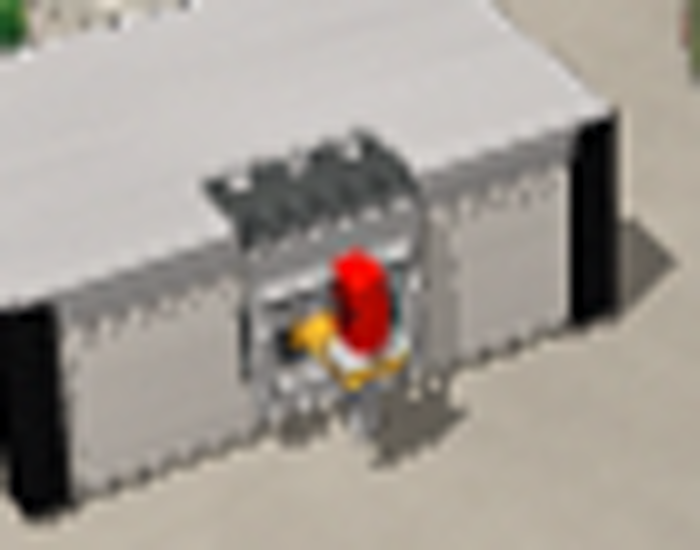

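View pics/top10.png

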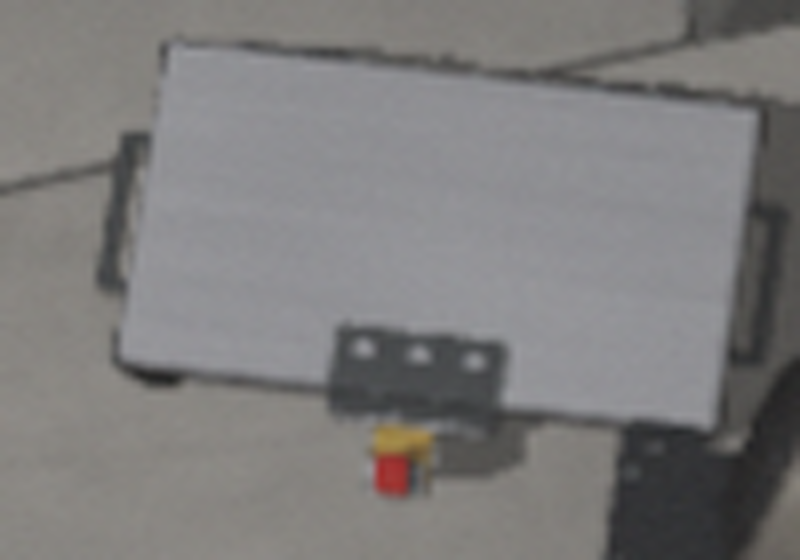

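Run:
```python
from h import *
y=-0.105;c=np.array([.6345,.055]);R=np.array([[np.cos(y),-np.sin(y)],[np.sin(y),np.cos(y)]])
for n,(u0,v0,w_,h_) in dict(scene=(285,195,40,32),top=(288,194,26,22)).items():
    d=load(n);S=18
    def crop(X): return np.int32(((proj(d,X)-[u0,v0])+.5)*S-.5)
    big=cv2.resize(d['pixels'][v0:v0+h_,u0:u0+w_],None,fx=S,fy=S,interpolation=cv2.INTER_CUBIC)
    o=np.array([.528,.0695]) 
    def box(hx,hy,z): return np.array([np.r_[o+R@np.array([a*hx,b*hy])/1000,z/1000] for a,b in((1,1),(1,-1),(-1,-1),(-1,1))])
    for hx,hy,z,col in((9,7,94,(255,0,0)),(9,7,60,(255,255,0)),(8,12,56,(0,255,0)),(8,12,60,(0,255,0))):
        cv2.polylines(big,[crop(box(hx,hy,z))],True,col)
    a=crop(box(9,7,60));b=crop(box(9,7,94))
    for i in range(4): cv2.line(big,tuple(map(int,a[i])),tuple(map(int,b[i])),(255,0,0))
    cv2.imwrite(f'pics/ov_{n}.png',big)
```

```text
(no output)
```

View pics/ov_scene.png

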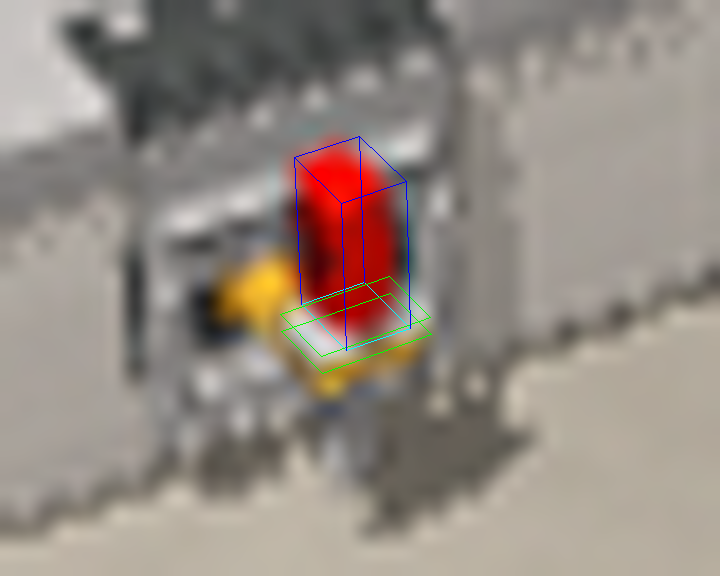

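View pics/ov_top.png

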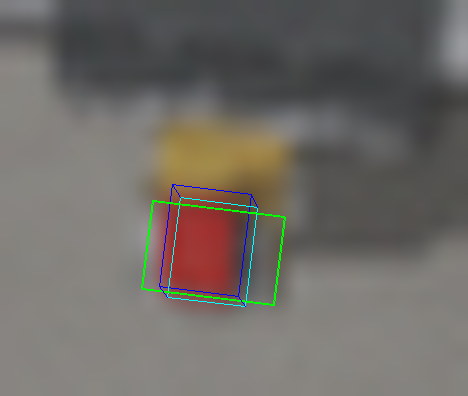

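The overlay of an upright, seated pin fits in both views to about 1–2 mm: the handle's edges run parallel to the model and the flange lies on the keeper. I'll do a last bystander check and hand in.

Run:
```python
from h import *
d=load('top');W=cloud(d)
for n,(u,v) in dict(cup=(441,220),jar=(388,170),pot=(235,245),salt=(200,163)).items(): print(n,W[v,u].round(4))
s=sensors.observe();print(s['time'],s['contact_force'])
print(hand_in())
```

```text
cup [ 0.4977 -0.4141  0.0018]
jar [ 0.6489 -0.2088  0.1091]
pot [0.402  0.2795 0.0351]
salt [0.6646 0.3934 0.0804]
17.45 [ 0.56605764 -0.03448313 -0.61964813]
the job is handed in; nothing more can be done
None
```

The job is handed in at about 17.5 s. The hasp is closed over the keeper, and the pin is through the keeper's eye with its flange on the keeper, released.

- **Hasp:** I swung it over from the lid with the fingers shut and pushed it home on the thumb rib to a firm stop at about 21 N. The pictures afterwards show it flat on the front with the keeper through its slot. I had no direct reading of the hasp angle.
- **Keeper:** I found its eye in the pictures about 4 mm to the left of the middle of its play.
- **Pin:** The blade went into the eye with no force felt, and the flange seated with about 8 N before I let go.
- **Last checks:**
  - The handle top reads 94–97 mm, where a seated flange gives 94 mm.
  - The pin looks upright, and its outline matches a seated pin in both cameras to about 1–2 mm.
  - The cameras put the handle about 2 mm further left than the gripper's release position does. That is about the size of the calibration error, and both are within the limits.
  - The jar, shaker, pot and cup read the same positions as at the start, within about 1 mm sideways.
  - The gripper was clear of everything.
- **Disagreements:** In the hand, the blade appeared about 1.5 mm off its expected place, so I shifted outward 1.5 mm before lowering it. No check failed.

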